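# Set the stock tags on the microscope bench

## Task

Each bin on the microscope bench's stock board has a hinged tag in front of it (on the robot's side) that leans one way or the other and shows whichever face is turned upward, to the ceiling: the round disc means full, the long bar means reorder. Gently push tags over with a fingertip, without pinching or lifting anything, until the full bins, and only they, show the disc, and every other bin shows the bar. Leave the bins and everything else on the bench where they are.

Things in the scene. Friction and masses are not known exactly. Their poses are not given: they have to be found in the camera images.
- board: Fixed dark perforated plate, 360 (x) x 470 (y) x 10 mm; origin at the centre of its underside. Its +x axis points from the tag row to the bin row, roughly away from the robot. On it stand four bins in a row along y at 105 mm pitch, and in front of each (on the -x side) a tag stand.
- bin_a: Fixed grey open bin, 110 (x) x 92 (y) x 65 mm tall, FULL: packed with upright white-capped tubes up to 8 mm above the rim. Origin at the centre of its underside, on the board's top. Its place in the row varies.
- bin_b: Fixed grey open bin, 110 (x) x 92 (y) x 65 mm tall, FULL: packed with upright cardboard slide packs up to 8 mm above the rim. Origin at the centre of its underside, on the board's top. Its place in the row varies.
- bin_c: Fixed grey open bin, 110 (x) x 92 (y) x 65 mm tall, EMPTY. Origin at the centre of its underside, on the board's top. Its place in the row varies.
- bin_d: Fixed grey open bin, 110 (x) x 92 (y) x 65 mm tall, NOT full: nearly empty, one small cardboard pack lies on its floor. Origin at the centre of its underside, on the board's top. Its place in the row varies.
- stand_a: Fixed aluminium tag stand, 50 (x) x 78 (y) x 26 mm tall; origin at the centre of its underside, on the board's top. +x points to the bin it belongs to, whose centre is 170 mm and front face 115 mm from the origin; which bin that is varies. The tag's hinge axis runs along y, 20 mm above the origin. Gaps between stands are 27 mm.
- tag_a (a joint): Tag on stand_a: white plate 62 wide (y) x 75 long x 4 mm, 30 g. 0 = leans to -x (robot), long BAR face up; 1.22 = leans to +x (bin), round DISC face up. At these rigid stops it is 35 deg off upright, free edge 43 mm out from and 61 mm above the hinge. Swings freely: pushed level, some 45 mm above the hinge, to just past upright (0.61) it falls over by itself in 0.5 s; do not press it on into the stop.
- stand_b: Fixed aluminium tag stand, 50 (x) x 78 (y) x 26 mm tall; origin at the centre of its underside, on the board's top. +x points to the bin it belongs to, whose centre is 170 mm and front face 115 mm from the origin; which bin that is varies. The tag's hinge axis runs along y, 20 mm above the origin. Gaps between stands are 27 mm.
- tag_b (a joint): Tag on stand_b: white plate 62 wide (y) x 75 long x 4 mm, 30 g. 0 = leans to -x (robot), long BAR face up; 1.22 = leans to +x (bin), round DISC face up. At these rigid stops it is 35 deg off upright, free edge 43 mm out from and 61 mm above the hinge. Swings freely: pushed level, some 45 mm above the hinge, to just past upright (0.61) it falls over by itself in 0.5 s; do not press it on into the stop.
- stand_c: Fixed aluminium tag stand, 50 (x) x 78 (y) x 26 mm tall; origin at the centre of its underside, on the board's top. +x points to the bin it belongs to, whose centre is 170 mm and front face 115 mm from the origin; which bin that is varies. The tag's hinge axis runs along y, 20 mm above the origin. Gaps between stands are 27 mm.
- tag_c (a joint): Tag on stand_c: white plate 62 wide (y) x 75 long x 4 mm, 30 g. 0 = leans to -x (robot), long BAR face up; 1.22 = leans to +x (bin), round DISC face up. At these rigid stops it is 35 deg off upright, free edge 43 mm out from and 61 mm above the hinge. Swings freely: pushed level, some 45 mm above the hinge, to just past upright (0.61) it falls over by itself in 0.5 s; do not press it on into the stop.
- stand_d: Fixed aluminium tag stand, 50 (x) x 78 (y) x 26 mm tall; origin at the centre of its underside, on the board's top. +x points to the bin it belongs to, whose centre is 170 mm and front face 115 mm from the origin; which bin that is varies. The tag's hinge axis runs along y, 20 mm above the origin. Gaps between stands are 27 mm.
- tag_d (a joint): Tag on stand_d: white plate 62 wide (y) x 75 long x 4 mm, 30 g. 0 = leans to -x (robot), long BAR face up; 1.22 = leans to +x (bin), round DISC face up. At these rigid stops it is 35 deg off upright, free edge 43 mm out from and 61 mm above the hinge. Swings freely: pushed level, some 45 mm above the hinge, to just past upright (0.61) it falls over by itself in 0.5 s; do not press it on into the stop.
- vial_1: Small amber vial with black cap, 20 mm across, 40 mm tall, standing in a gap of the tag row; loose, not part of the job. Origin at the centre of its underside.
- vial_2: Second such vial, 20 mm across, 40 mm tall, standing in another gap of the tag row; loose, not part of the job. Origin at the centre of its underside.
- objective: Microscope objective standing on its thread, 35 mm across, 50 mm tall, left of the board; loose, not part of the job. Origin at the centre of its underside.
- oil: Small amber bottle with black cap, 34 mm across, 70 mm tall, right of the board; loose, not part of the job. Origin at the centre of its underside.
- dish: Closed petri dish, 63 mm across, 15 mm tall, left of the board; loose, not part of the job. Origin at the centre of its underside.
- slidebox: White slide box, 85 x 35 x 30 mm, right of the board; loose, not part of the job. Origin at the centre of its underside.
- tweezers: Closed steel tweezers lying on the board in front of the tag row, 110 x 8 x 8 mm; loose, not part of the job. Origin at the centre of its underside.

How it is judged (in metres and radians):
At the end, for the whole second after the job is handed in: Every tag in front of a full bin rests on its bin side with the disc up (joint above 1.09 rad) and every tag in front of an empty or nearly empty bin rests on the robot's side with the bar up (joint below 0.13 rad), all at rest ((horizontal distance between stand_a and bin_a above 0.185 m or value of joint tag_a above 1.09 rad) and (horizontal distance between stand_a and bin_b above 0.185 m or value of joint tag_a above 1.09 rad) and (horizontal distance between stand_a and bin_c above 0.185 m or value of joint tag_a below 0.13 rad) and (horizontal distance between stand_a and bin_d above 0.185 m or value of joint tag_a below 0.13 rad) and velocity of joint tag_a between -0.3 and 0.3 rad/s and (horizontal distance between stand_b and bin_a above 0.185 m or value of joint tag_b above 1.09 rad) and (horizontal distance between stand_b and bin_b above 0.185 m or value of joint tag_b above 1.09 rad) and (horizontal distance between stand_b and bin_c above 0.185 m or value of joint tag_b below 0.13 rad) and (horizontal distance between stand_b and bin_d above 0.185 m or value of joint tag_b below 0.13 rad) and velocity of joint tag_b between -0.3 and 0.3 rad/s and (horizontal distance between stand_c and bin_a above 0.185 m or value of joint tag_c above 1.09 rad) and (horizontal distance between stand_c and bin_b above 0.185 m or value of joint tag_c above 1.09 rad) and (horizontal distance between stand_c and bin_c above 0.185 m or value of joint tag_c below 0.13 rad) and (horizontal distance between stand_c and bin_d above 0.185 m or value of joint tag_c below 0.13 rad) and velocity of joint tag_c between -0.3 and 0.3 rad/s and (horizontal distance between stand_d and bin_a above 0.185 m or value of joint tag_d above 1.09 rad) and (horizontal distance between stand_d and bin_b above 0.185 m or value of joint tag_d above 1.09 rad) and (horizontal distance between stand_d and bin_c above 0.185 m or value of joint tag_d below 0.13 rad) and (horizontal distance between stand_d and bin_d above 0.185 m or value of joint tag_d below 0.13 rad) and velocity of joint tag_d between -0.3 and 0.3 rad/s); the robot touches nothing.
It fails at once if a loose bystander (vial, objective, bottle, dish, slide box, tweezers) is shifted or lifted more than 30 mm (distance of any of vial_1, vial_2, objective, oil, dish, slidebox, tweezers from where it was at the start of the episode above 0.03 m).
It fails at once if a loose bystander is tipped over (angle between any of vial_1, vial_2, objective, oil, dish, slidebox, tweezers's own z axis and vertical above 0.6 rad).
It fails at once if a tag or its stand is pushed or squeezed with more than 20 N (contact force between the fingers and stand_a above 20 N or contact force between the fingers and stand_b above 20 N or contact force between the fingers and stand_c above 20 N or contact force between the fingers and stand_d above 20 N).
It fails at once if a bin is struck or pushed with more than 5 N (contact force between any of the fingers, the arm and bin_a above 5 N or contact force between any of the fingers, the arm and bin_b above 5 N or contact force between any of the fingers, the arm and bin_c above 5 N or contact force between any of the fingers, the arm and bin_d above 5 N).
It also fails if it takes over 48 s, if anything falls off the work surface, if the arm or the gripper's body presses on something with over 40 N, if the wrist force passes 120 N, or if a joint passes its speed limit or range.

## Robot

A 6-joint arm with a two-finger parallel gripper is mounted at the origin on the work surface. World frame = base frame: x ahead of the robot, y to its left, z up, the work surface at z = 0. Lengths are in m, angles in degrees, forces in N, time in s.
With the tool pointing down it reaches from about 0.375 to 0.75 m from the base axis. Payload 9 kg.
Tool frame: the origin (TCP) lies where the fingers leave the gripper's body, on its centre line; the fingertips stand 73 mm ahead of it and the grasp point (between the pads) lies 54 mm ahead of it (robot.tip_reach is the distance from the TCP to the fingertips, in m); z points along the fingers, y is the direction in which the jaws open and shut (so a half turn about z gives the same grasp; the last joint's range is limited). The gripper opens to 85 mm and grips with 20 to 120 N. Pads are 22 mm wide; open, the fingers measure 114 mm over their backs; the gripper's body (76 mm by 85 mm) begins 54 mm behind the grasp point. The pads swing forward as they close: fully open they stand 13 mm farther back than shut.
Start: joints at [-82.26, 5.964, 5.575, 89.605, 0, 77.527], TCP at [0.207, -0.563, 0.304] pointing down, gripper open.
Joint ranges: [-171.21, 171.21], [-48.23, 106.86], [-62.78, 66.21], [-105.2, 120.99], [-86.42, 89.51], [-180, 180]. Speed limits (degrees/s): [127.2, 127.2, 147.25, 180, 180, 180].

## Interface

Orientations are given as [roll, pitch, yaw] about the fixed x, y, z axes, in that order (R = Rz(yaw) Ry(pitch) Rx(roll)).
In Python, from plant import robot gives the robot as it stands. Calls block until the motion is done:
- robot.move_pose(position, orientation): joint-space move of the TCP to a pose.
- robot.line_to(position, vel=0.15, rotation=None, guard=None): straight line of the TCP; rotation=None keeps the orientation; vel is the mean speed in m/s. With guard (N) it stops when the force on the tool has changed by that much, and returns True; else False.
- robot.goto_joints(angles): joint-space move.
- robot.set_gripper(opening): finger opening in m; the grip force is fixed at half the most; returns when the fingers have stopped.
- robot.pause(seconds).
- robot.ik(position, orientation): joint angles nearest the present ones, or None.
- robot.observe(): the state.
- robot.grab_frame(name): name is "scene" or "top"; returns the picture (480x640x3 uint8, blue, green, red); there is no depth.
- robot.get_calibration(name): a dict with "vertical_fov" (degrees; the focal length in pixels is half the picture's height over the tangent of half this angle, whatever the lens; pixels are square), "cx", "cy" (the principal point, pixels), "k1" (the pictures are not rectified: a ray, as slopes to the right and down, at radius r is drawn at 1 + k1 r^2 times it, then the intrinsics apply), "rvec" (rotation vector, rad) and "tvec" (3), from world to camera coordinates, as OpenCV has them. Camera axes: x right, y down, z forward; pixel columns grow to the right and rows downward; lengths in m; the calibration is good to about 2 mm. A picture is of the moment at which its call begins. get_calibration takes no time and is no camera call.
A pose or a line that the arm cannot do raises robot.IKError and nothing moves.
- robot.job_done(): hands the job in, once; it reports no verdict.
The state is a dict: "time": time; "q": joint angles; "qvel": joint speeds; "joint_torque": joint torques, N m; "tool_pos": TCP position; "tcp_rot": TCP orientation; "ft_force": force on the tool from outside, world axes, zero at the start; "torque": the same for the moment, N m; "gripper_width": finger opening in m.
Only numpy, scipy, OpenCV 4.12 (cv2) and the standard library are available. Lean on these libraries where they do the work, as an engineer would, in place of code of your own. Each camera call takes 0.05 s, during which the arm holds its last target.

## Working session

There is one attempt and no reset: what is moved stays moved. The work goes in short steps, each a Python script; the robot and the scene stay as the last script left them, time stands still between calls to the robot, and variables do not carry over. Pictures are saved under pics/ and viewed, and the job is handed in when it is done.

```bash
mkdir -p pics; ls; python3 - <<'E'
from plant import robot
import cv2
for n in("scene","top"):
    cv2.imwrite(f"pics/{n}0.png",robot.grab_frame(n)); print(n,robot.get_calibration(n))
o=robot.observe();print(o["time"],o["tool_pos"],o["tcp_rot"],o["gripper_width"],robot.tip_reach)
E
```

```text
pics
scene {'vertical_fov': 53.21995826419423, 'cx': 326.8063300158748, 'cy': 239.41064058915993, 'k1': -0.06095405196461085, 'rvec': array([ 1.37816107,  2.2539717 , -0.8347653 ]), 'tvec': array([ 0.25274243, -0.399911  ,  1.25973264])}
top {'vertical_fov': 42.67224210289564, 'cx': 327.1354995443659, 'cy': 238.62736302694825, 'k1': -0.21585579825065462, 'rvec': array([ 2.16474848, -2.15736611,  0.11898305]), 'tvec': array([0.04146142, 0.64071685, 1.34372058])}
0.1 [ 0.20727805 -0.5628201   0.30318581] [-1.79930749e+02 -1.49715473e-02  2.02109500e+01] 0.08564027730040644 0.0726
```

View pics/scene0.png

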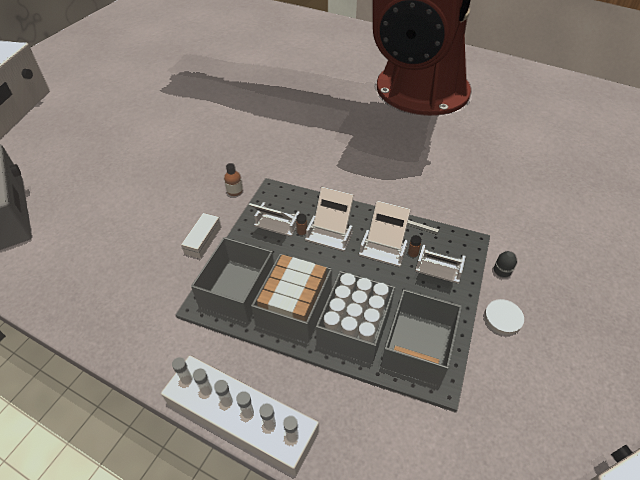

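View pics/top0.png

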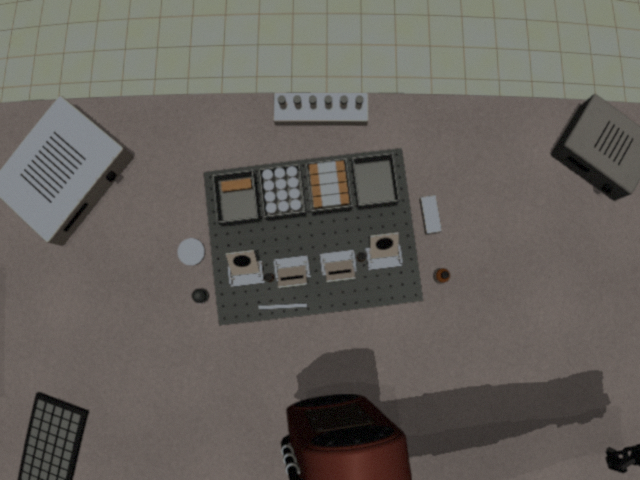

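The row from left to right is bin_d, bin_a, bin_b, bin_c. The outer tags at (243,262) and (384,245) show the disc and the middle tags at (291,273) and (340,267) show the bar, so all four need flipping. Next I'll measure the board.

```bash
cat > h.py <<'E'
import numpy as np, cv2
from plant import robot
def cal(n):
    c=robot.get_calibration(n); f=240/np.tan(np.radians(c["vertical_fov"]/2))
    R,_=cv2.Rodrigues(c["rvec"]); return f,c["cx"],c["cy"],c["k1"],R,c["tvec"]
def ray(n,u,v):
    f,cx,cy,k1,R,t=cal(n)
    K=np.array([[f,0,cx],[0,f,cy],[0,0,1]])
    p=cv2.undistortPoints(np.array([[[u,v]]],float),K,np.array([k1,0,0,0.]))[0,0]
    return -R.T@t, R.T@np.array([p[0],p[1],1])
def onz(n,u,v,z):
    o,d=ray(n,u,v); return o+d*(z-o[2])/d[2]
def proj(n,P):
    f,cx,cy,k1,R,t=cal(n); K=np.array([[f,0,cx],[0,f,cy],[0,0,1]])
    return cv2.projectPoints(np.array(P,float).reshape(-1,3),cv2.Rodrigues(R)[0],t,K,np.array([k1,0,0,0.]))[0][:,0]
E
python3 - <<'E'
from h import *
im=cv2.imread("pics/top0.png"); c=im[140:335,190:440]
hsv=cv2.cvtColor(im,cv2.COLOR_BGR2HSV)
cv2.imwrite("pics/topz.png",cv2.resize(c,None,fx=3,fy=3,interpolation=cv2.INTER_CUBIC)[:600])
im=cv2.imread("pics/scene0.png"); c=im[170:420,170:540]
cv2.imwrite("pics/scz.png",cv2.resize(c,None,fx=2.1,fy=2.1,interpolation=cv2.INTER_CUBIC))
for p in [(205,172),(401,149),(422,300),(219,324)]: print(onz("top",*p,0.01))
# board mask: bluish/neutral dark vs brownish table
im=cv2.imread("pics/top0.png").astype(int)
m=((im[...,2]-im[...,1])<6)&(im.sum(2)<330); m=m.astype(np.uint8)*255
m[:140]=0;m[335:]=0;m[:,:195]=0;m[:,440:]=0
m=cv2.morphologyEx(m,cv2.MORPH_OPEN,np.ones((3,3)))
m=cv2.morphologyEx(m,cv2.MORPH_CLOSE,np.ones((9,9)))
cs=max(cv2.findContours(m,0,1)[0],key=cv2.contourArea)
h=cv2.convexHull(cs); a=cv2.approxPolyDP(h,6,True)[:,0]; print(a)
for p in a: print(onz("top",*p,.01))
E
```

```text
[0.80009565 0.33101407 0.01      ]
[ 0.85583549 -0.12879827  0.01      ]
[ 0.50348706 -0.17300571  0.01      ]
[0.44685478 0.28965085 0.01      ]
[[401 148]
 [422 300]
 [227 324]
 [195 301]
 [204 172]]
[ 0.8582615  -0.12884143  0.01      ]
[ 0.50348706 -0.17300571  0.01      ]
[0.44711711 0.27117094 0.01      ]
[0.49862882 0.34633328 0.01      ]
[0.80011261 0.33340671 0.01      ]
```

View pics/topz.png

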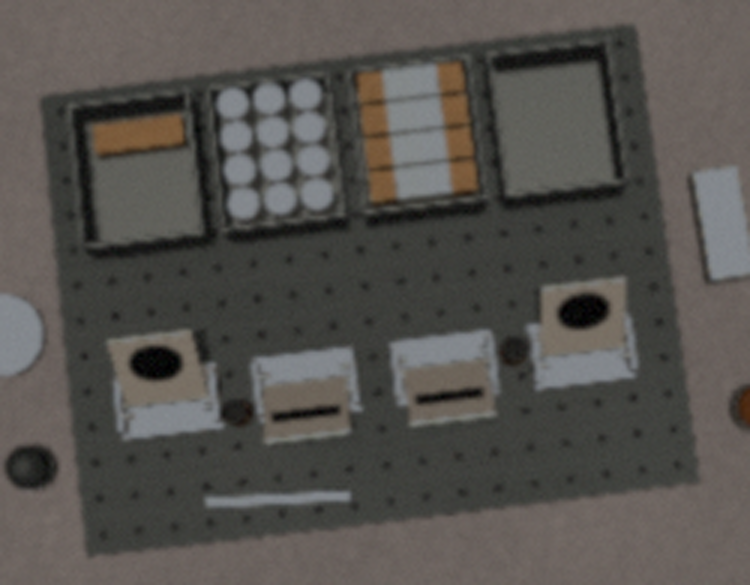

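View pics/scz.png

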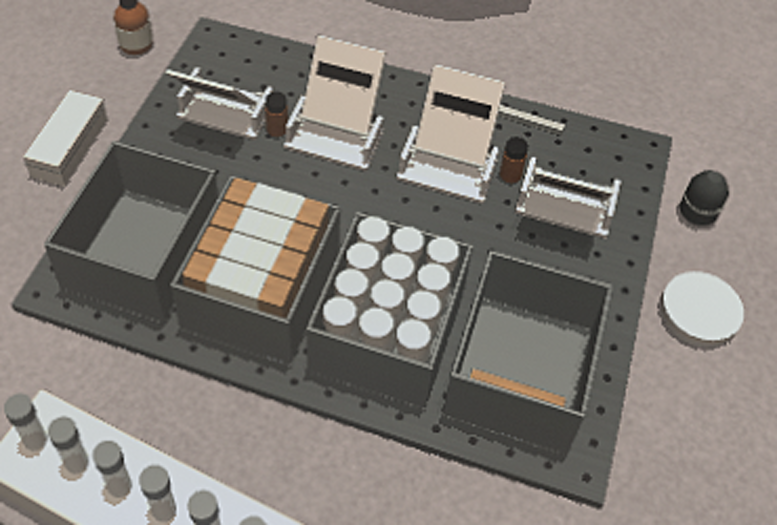

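```bash
python3 - <<'E'
from h import *
T=lambda u,v:(u/3+190,v/3+140)
S=lambda u,v:(u/2.1+170,v/2.1+170)
cs=[onz("top",*T(*p),.01) for p in [(42,98),(634,27),(698,482),(88,555)]]
fl,fr,nr,nl=cs; ctr=sum(cs)/4
ax=(fl+fr-nl-nr); yaw=np.arctan2(ax[1],ax[0]); print("ctr",ctr,"yaw",np.degrees(yaw),np.linalg.norm(fl-fr),np.linalg.norm(nl-nr),np.linalg.norm(fl-nl),np.linalg.norm(fr-nr))
X=np.array([np.cos(yaw),np.sin(yaw)]);Y=np.array([-X[1],X[0]])
top=[((108,340),(192,331),+1),((266,443),(349,433),-1),((411,425),(494,415),-1),((540,286),(626,278),+1)]
# scene free-edge midpoints (zoom px)
sc={1:((432,68),(504,82)),2:((316,37),(385,51))}
for i,(a,b,s) in enumerate(top):
    A=onz("top",*T(*a),.091)[:2];B=onz("top",*T(*b),.091)[:2];M=(A+B)/2
    H=M-s*.043*X
    d=H-ctr[:2]
    print(i,"w",np.linalg.norm(A-B),"hinge",H,"board xy",d@X,d@Y)
    if i in sc:
        A=onz("scene",*S(*sc[i][0]),.091)[:2];B=onz("scene",*S(*sc[i][1]),.091)[:2];H=(A+B)/2-s*.043*X;d=H-ctr[:2];print("  scene",np.linalg.norm(A-B),H,d@X,d@Y)
# stand footprint check: near top corners of stands z~.036
for n,p in [("bin_c rim FL",(488,58)),("rim FR",(608,44)),("rim NR",(624,188)),("NL",(504,206))]:
    P=onz("top",*T(*p),.075)[:2]-ctr[:2]; print(n,P@X,P@Y)
for p in [(237,412),(513,350)]:
    P=onz("top",*T(*p),.05)[:2]-ctr[:2]; print("vial",P@X,P@Y)
for p in [(277,105),(517,145)]:
    P=onz("scene",*S(*p),.05)[:2]-ctr[:2]; print("vial sc",P@X,P@Y)
E
```

```text
ctr [0.65022586 0.07952108 0.01      ] yaw 7.202058309693501 0.4664707000058079 0.46691965117484147 0.35670821277161596 0.3567236140464615
0 w 0.06138969898101266 hinge [0.56233103 0.22645278] board xy -0.06878068997757662 0.15679171097483
1 w 0.05980093973124903 hinge [0.57457843 0.12270164] board xy -0.06963709216206623 0.0523237002104066
  scene 0.061387901348598874 [0.57625477 0.12372487] -0.06784569545310157 0.05312869608073859
2 w 0.05974033449186283 hinge [0.58786243 0.01913364] board xy -0.06944209494594249 -0.052092566040063605
  scene 0.06179342082447494 [0.58783305 0.0192994 ] -0.06945046897889781 -0.05192442616770837
3 w 0.06254652600297556 hinge [ 0.60216481 -0.08566145] board xy -0.06839060886618435 -0.15785391206566315
bin_c rim FL 0.1508527508331152 -0.11198047738348257
rim FR 0.150905110359752 -0.20213094455890296
rim NR 0.04168142530193104 -0.19881016938399543
NL 0.039039657191331685 -0.10937133150421699
vial -0.08553597979421938 0.10410516928791434
vial -0.06476421195437945 -0.10389687798607244
vial sc -0.058855354897749776 -0.10010774912363125
vial sc -0.08550105461577057 0.10725731528436425
```

Everything agrees: the tags are 62 mm wide, the pitch is 105 mm, and the bin front is 115 mm from the hinge. The fingertip at z=0.075 clears the 50 mm vial tops. Next: close the gripper and push the first tag (in front of bin_a).

```bash
cat >> h.py <<'E'
C=np.array([.6505,.0797]);yaw=7.2;X=np.array([np.cos(np.radians(yaw)),np.sin(np.radians(yaw))]);Y=np.array([-X[1],X[0]])
HX=-.069;ORI=[180,0,yaw]
HI=.075+robot.tip_reach+.05;LO=.075+robot.tip_reach
def P(dx,y,z): return np.r_[C+(HX+dx)*X+y*Y,z]
def flip(y,s,first=False):
    # s=+1: push to bin side; s=-1: push to robot side
    (robot.move_pose if first else lambda p,o:robot.line_to(p,vel=.15))(P(-s*.077,y,HI),ORI)
    robot.line_to(P(-s*.077,y,LO),vel=.1)
    g=robot.line_to(P(-s*.001,y,LO),vel=.06,guard=8)   # face (11 mm ahead) ~10 mm past hinge
    o=robot.observe();print("guard",g,o["time"],o["tool_pos"],o["ft_force"])
    robot.line_to(P(-s*.03,y,LO),vel=.1)
    robot.line_to(P(-s*.03,y,HI),vel=.15)
E
python3 - <<'E'
from h import *
for y,s in((.0525,1),(-.0525,1),(-.1575,-1),(.1575,-1)):
    for z in(HI,LO):
        print(y,robot.ik(P(-s*.077,y,z),ORI))
robot.set_gripper(0)
flip(.0525,1,True)
o=robot.observe();print(o["time"],o["gripper_width"])
for n in("scene","top"): cv2.imwrite(f"pics/{n}1.png",robot.grab_frame(n))
E
```

```text
0.0525 [ -1.85697486  -9.17057341 -20.34976002  78.82081339   0.
 170.94302514]
0.0525 [ -1.85697486  -7.75158078 -24.31512333  73.43645746   0.
 170.94302514]
-0.0525 [-13.61141235  -9.07923544 -20.26731864  78.81191681   0.
 159.18858765]
-0.0525 [-13.61141235  -7.65962304 -24.23085426  73.42876878   0.
 159.18858765]
-0.1575 [-17.30552151  20.74265982  11.39169719  80.64903737   0.
 155.49447849]
-0.1575 [-17.30552151  21.83041241   7.4939667   75.66355428   0.
 155.49447849]
0.1575 [   9.38826941   20.53885134   11.14389843   80.60504709    0.
 -177.81173059]
0.1575 [   9.38826941   21.63221732    7.25034557   75.61812826    0.
 -177.81173059]
guard False 5.5667 [0.57422689 0.12304933 0.14761542] [ 0.89288442 -0.02938586 -0.25117399]
6.4917 0.00023469828059035397
```

View pics/scene1.png

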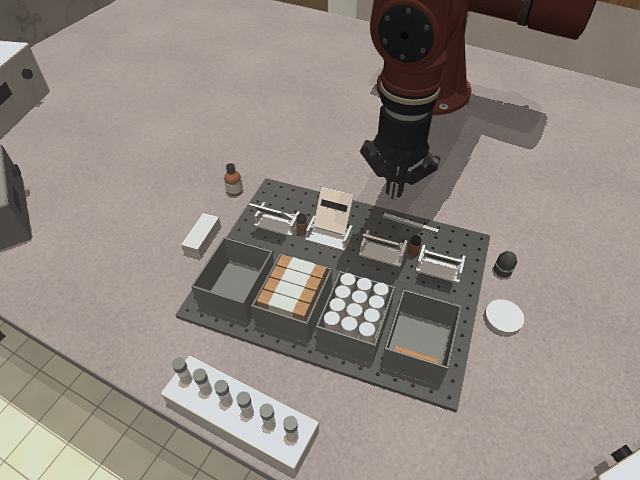

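Tag flipped: the plate at (384,248) now leans to the bin and nothing else moved. Next: the tag in front of bin_b, then the first outer tag. For the outer tags I'm using tool yaw 0 to keep joint 6 within its range.

```bash
python3 - <<'E'
from h import *
flip(-.0525,1)
import h
h.ORI[2]=0
robot.move_pose(P(.03,-.105,HI+.04),h.ORI)
flip(-.1575,-1)
print(robot.observe()["q"],robot.observe()["time"])
for n in("scene","top"): cv2.imwrite(f"pics/{n}2.png",robot.grab_frame(n))
E
```

```text
guard False 9.575 [0.58740307 0.01884714 0.14761322] [ 0.6430614   0.63099603 -0.12830742]
guard False 13.7083 [ 0.60297982 -0.08506339  0.14755624] [-0.78270449 -0.25921327 -0.32842179]
[-1.91027733e+01  1.26654764e+01  1.89062473e+00  7.91935970e+01
 -4.80924331e-03  1.60903157e+02] 14.6333
```

View pics/scene2.png

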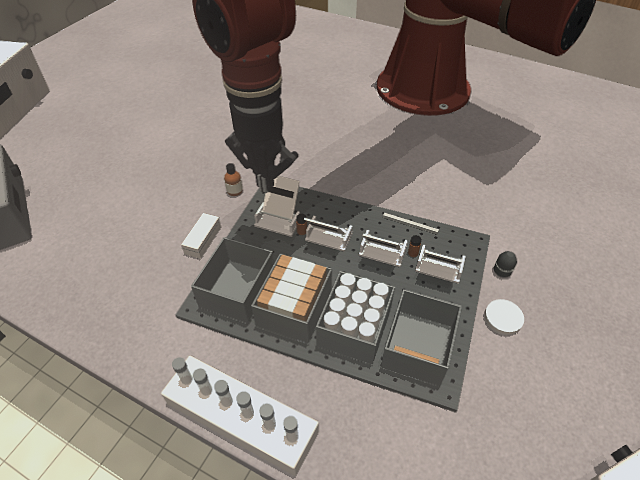

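Both flipped: the plate at (328,235) leans to the bin, and the one at (280,205) leans to the robot. Only the tag in front of bin_d is left.

```bash
python3 - <<'E'
from h import *
import h
h.ORI[2]=0
robot.line_to(P(.077,-.1575,HI),vel=.15)
flip(.1575,-1)
p=P(.03,.1575,HI+.12); robot.line_to(p,vel=.15)
robot.move_pose([.4,-.3,.35],[180,0,0])
robot.pause(.5)
print(robot.observe()["q"],robot.observe()["time"])
for n in("scene","top"):
    im=robot.grab_frame(n);cv2.imwrite(f"pics/{n}3.png",im)
    b=cv2.imread(f"pics/{n}0.png"); 
    if n=="top": cv2.imwrite("pics/cmp.png",np.hstack([b[135:335,180:460],im[135:335,180:460]]).repeat(1,0)); cv2.imwrite("pics/topz3.png",cv2.resize(im[135:335,180:460],None,fx=2.8,fy=2.8,interpolation=cv2.INTER_CUBIC))
E
```

```text
Traceback (most recent call last):
  File "h.py", line 22, in flip
    (robot.move_pose if first else lambda p,o:robot.line_to(p,vel=.15))(P(-s*.077,y,HI),ORI)
    ~~~~~~~~~~~~~~~~~~~~~~~~~~~~~~~~~~~~~~~~~~~~~~~~~~~~~~~~~~~~~~~~~~~^^^^^^^^^^^^^^^^^^^^^
  File "h.py", line 22, in <lambda>
    (robot.move_pose if first else lambda p,o:robot.line_to(p,vel=.15))(P(-s*.077,y,HI),ORI)
                                              ~~~~~~~~~~~~~^^^^^^^^^^^
plant.IKError: the arm cannot follow that straight line within its joint ranges
```

The line was refused and nothing moved, because I had the yaw sign for joint 6 backwards. Yaw 14° is the right choice (7° off the board's axis).

```bash
python3 - <<'E'
from h import *
import h
h.ORI[2]=14
print(robot.observe()["tool_pos"],robot.ik(P(.077,.1575,LO),h.ORI))
robot.line_to(P(.077,-.1575,HI+.03),vel=.15)
robot.line_to(P(.077,.1575,HI+.03),vel=.15,rotation=h.ORI)
flip(.1575,-1)
p=P(.03,.1575,HI+.1); robot.line_to(p,vel=.15)
robot.move_pose([.4,-.3,.35],[180,0,14])
robot.pause(.5)
print(robot.observe()["q"],robot.observe()["time"])
for n in("scene","top"):
    im=robot.grab_frame(n);cv2.imwrite(f"pics/{n}3.png",im)
    if n=="top": cv2.imwrite("pics/topz3.png",cv2.resize(im[135:335,180:460],None,fx=2.8,fy=2.8,interpolation=cv2.INTER_CUBIC))
E
```

```text
[ 0.67751751 -0.07537804  0.19634649] [  9.38826941  21.63221732   7.25034557  75.61812826   0.
 175.38826941]
guard False 20.2167 [0.56356418 0.22738664 0.14760299] [ 0.2753465   0.2090736  -0.01993503]
[-5.18841739e+01 -1.05636891e+01 -5.73197101e+00  9.48325219e+01
  1.37866365e-03  1.14109192e+02] 24.5
```

View pics/scene3.png

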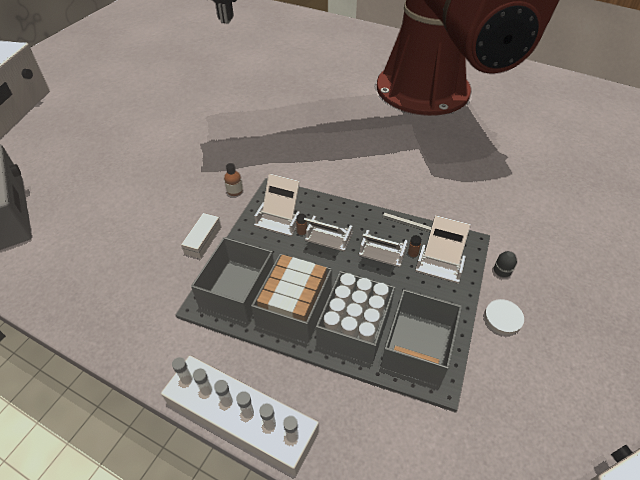

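View pics/topz3.png

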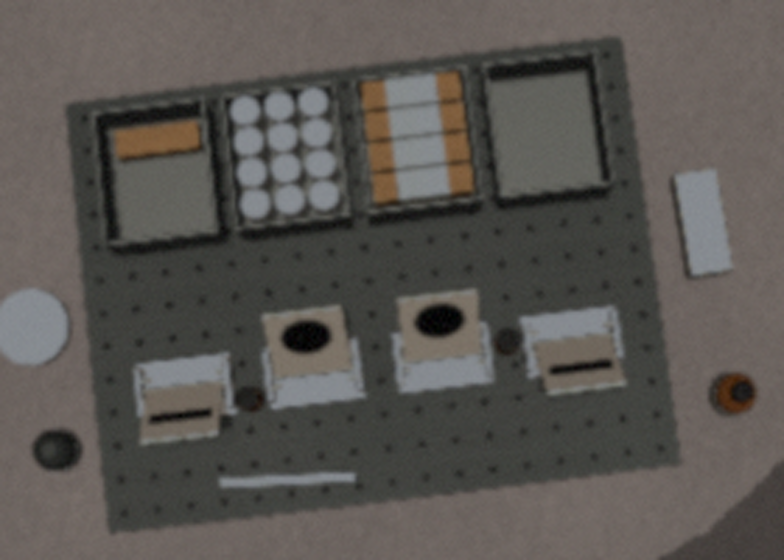

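The top view shows discs at (305,337) and (440,320) in front of the tubes and slide packs, and bars at (180,416) and (580,367) in front of the other two bins. The vials and tweezers are in place and the arm is clear.

```bash
python3 -c "
from plant import robot
robot.job_done();print(robot.observe()['time'])"
```

```text
the job is handed in; nothing more can be done
the job is handed in; nothing more can be done
```

All four tags were the wrong way round at the start. I pushed each one over with the closed fingertips and handed the job in at about 24.5 s of robot time.

- **Tags:** In the last pictures from both cameras, the bins with tubes and slide packs show the disc. The empty and nearly empty bins show the bar. All four tags appear to rest against their stops.
- **Forces:** The 8 N guard never tripped on any push, and the force read at the end of each push was about 1 N or less.
- **Bystanders:** By eye, the vials, tweezers and other loose items looked unmoved; I did not measure their positions again. The arm was well clear of the bench when I handed in.
- **Measurements:** The board measured about 467 x 357 mm against the stated 470 x 360 mm. The tag spacing and the distance from hinge to bin matched the stated sizes within 1–2 mm.
- **One mishap:** The first move to the last tag was refused because I had turned the wrist the wrong way for joint 6. Nothing moved on that call, and I redid it with the wrist at 14°.

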